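Set out the solvent tray of a liquid chromatograph and cap the open bottle

TASK

Set out the grey solvent tray for the next run: first stand the amber bottle on the middle of the blue pad and the blue-capped clear bottle on the middle of the orange pad, and then stand the open white bottle midway between the two pads, in line with them. Last, the red cap is caught under the tongue at the low end of the feed chute: push it back up the chute until it is clear of the tongue, lift it out and put it on the open bottle's neck so that it sits all the way down and level. Leave the blue beaker and the yellow tip box where they are, and let go of everything.

Things in the scene. Friction and masses are not known exactly. Their poses are not given: they have to be found in the camera images.
- tray: Fixed grey spill tray, 140 mm (its x) by 300 mm (its y); floor 4 mm thick, rim 10 mm above the bench. Origin: centre of its underside, on the bench. The pads lie on its floor, 95 mm either side of its centre along its y axis; which pad is on which side changes. Its centre is the place midway between the pads.
- pad_blue: Fixed round blue pad, 80 mm in diameter, 2 mm thick, on the tray's floor (its top is 6 mm above the bench). Origin: centre of its underside.
- pad_orange: Fixed round orange pad, same size as the blue one, 80 mm in diameter and 2 mm thick. Origin: centre of its underside.
- amber_bottle: Loose brown bottle with a paper label and a black cap (fixed to it). Body 56 mm in diameter up to 64 mm height, shoulder to 80 mm, cap 44 mm in diameter from 80 to 105 mm height. About 0.18 kg. Origin: centre of its underside, z up the bottle.
- clear_bottle: Loose pale glass bottle with a paper label and a blue cap (fixed to it). Same shape and size as the amber bottle. Origin: centre of its underside, z up the bottle.
- open_bottle: Loose white bottle with a green label and no cap. Body 56 mm in diameter up to 64 mm, shoulder to 74 mm, neck 32 mm in diameter from 74 to 93 mm, tapering to 24 mm at the top, at 100 mm height, where a dark mouth shows. About 0.18 kg. Origin: centre of its underside, z up the bottle.
- cap: Loose red slip-on cap, 48 mm in diameter, 24 high, hollow from below (bore 42, 20 deep), 15 g. Origin: centre of its open underside, z out of its closed top. Starts closed side up in the chute, against the low end stop, tilted with the chute, its left and right sides free above the rails. Fully on the open bottle, its origin is 80 mm above the bottle's.
- chute: Fixed aluminium chute. Origin: centre of its foot on the bench; its x (level) points up the chute. Trough 180 long, 58 wide, rising 10 degrees to +x, floor 50 above the bench at the origin; side rails 5 high. From a stop at the low end a dark tongue, 24 wide, 4 thick, reaches 16 over the cap, 27 above the floor: move the cap over 16 up the chute to free it; friction holds it there.
- beaker: Bystander: blue ceramic beaker, 56 mm in diameter, 65 mm high, loose. Origin: centre of its underside.
- tip_box: Bystander: yellow pipette-tip box with white tips, 80 (x) by 110 (y) by 49 mm, loose. Origin: centre of its underside.

How it is judged:
On the way, in this order (a step that is already met when the one before it is completed fails the run):
1. the amber bottle stands on the blue pad and the clear bottle on the orange pad, let go (horizontal distance between amber_bottle and pad_blue below 0.013 m and angle between each of amber_bottle, clear_bottle's own z axis and vertical below 0.1 rad and z of amber_bottle in the frame of pad_blue below 0.006 m and horizontal distance between clear_bottle and pad_orange below 0.013 m and z of clear_bottle in the frame of pad_orange below 0.006 m and linear speed of each of amber_bottle, clear_bottle below 0.02 m/s and contact force between each of amber_bottle, clear_bottle and the fingers below 0.1 N), for 0.2 s.
2. the open bottle stands midway between them, let go (horizontal distance between amber_bottle and pad_blue below 0.013 m and angle between each of amber_bottle, clear_bottle, open_bottle's own z axis and vertical below 0.1 rad and z of amber_bottle in the frame of pad_blue below 0.006 m and horizontal distance between clear_bottle and pad_orange below 0.013 m and z of clear_bottle in the frame of pad_orange below 0.006 m and horizontal distance between open_bottle and tray below 0.015 m and z of open_bottle in the frame of tray below 0.008 m and linear speed of open_bottle below 0.02 m/s and contact force between open_bottle and the fingers below 0.1 N), for 0.2 s.
3. the cap has been pushed up the chute, clear of the tongue, before being lifted out (x of cap in the frame of chute between -0.046 and 0.09 m and z of cap in the frame of chute below 0.068 m and y of cap in the frame of chute between -0.02 and 0.02 m), for 0.03 s.
At the end, for the whole second after the job is handed in: Amber and clear bottle upright within 13 mm of the blue and orange pad's centre, open bottle upright within 15 mm of the tray's centre, cap fully down on its neck (origin 74 to 84 mm above the bottle's, 8 mm sideways, 0.12 rad); all let go and at rest (all of step 2 and linear speed of each of amber_bottle, clear_bottle, cap below 0.02 m/s and contact force between each of amber_bottle, clear_bottle, cap and the fingers below 0.1 N and z of cap in the frame of open_bottle between 0.074 and 0.084 m and horizontal distance between cap and open_bottle below 0.008 m and angle between cap's own z axis and vertical below 0.12 rad); the robot touches nothing.
It fails at once if the beaker is pushed away (distance of beaker from where it was at the start of the episode above 0.02 m or angle between beaker's own z axis and vertical above 0.4 rad).
It fails at once if the tip box is pushed away (distance of tip_box from where it was at the start of the episode above 0.02 m or angle between tip_box's own z axis and vertical above 0.4 rad).
It also fails if it takes over 104 s, if anything falls off the work surface, if the arm or the gripper's body presses on something with over 40 N, if the wrist force passes 120 N, or if a joint passes its speed limit or range.

ROBOT

A 6-joint arm with a two-finger parallel gripper is mounted at the origin on the work surface. World frame = base frame: x ahead of the robot, y to its left, z up, the work surface at z = 0. Lengths are in m, angles in rad, forces in N, time in s.
With the tool pointing down it reaches from about 0.275 to 0.825 m from the base axis. Payload 4.9 kg.
Tool frame: the origin (TCP) lies midway between the tips of the shut fingers; the grasp point (between the pads) lies 19 mm behind it (bot.grip_depth is the distance from the TCP to the grasp point, in m); y points along the fingers, x is the direction in which the jaws open and shut, and the axes are right-handed (so a half turn about y gives the same grasp; the last joint's range is limited). The gripper opens to 85 mm and grips with 20 to 120 N. Pads are 22 mm wide; open, the fingers measure 114 mm over their backs; the gripper's body (76 mm by 85 mm) begins 54 mm behind the grasp point. The pads swing forward as they close: fully open they stand 13 mm farther back than shut.
Start: joints at [1.168, 0.326, -0.193, 1.052, 0, 1.437], TCP at [0.146, 0.53, 0.231] pointing down, gripper open.
Joint ranges: [-2.65, 2.65], [-0.97, 1.79], [-1.3, 1.35], [-1.93, 2.1], [-1.47, 1.37], [-3.14, 3.14]. Speed limits (rad/s): [2.57, 2.57, 3.14, 3.14, 3.14, 3.14].

INTERFACE

Orientations are given as a unit quaternion [w, x, y, z].
In Python, from cell import bot gives the robot as it stands. Calls block until the motion is done:
- bot.move_pose(position, orientation): joint-space move of the TCP to a pose.
- bot.move_linear(position, speed=0.15, rotation=None, until_force=None): straight line of the TCP; rotation=None keeps the orientation; speed is the mean speed in m/s. With until_force (N) it stops when the force on the tool has changed by that much, and returns True; else False.
- bot.goto_joints(angles): joint-space move.
- bot.set_gripper(opening, grasp_force=None): opening from 0.0 (shut) to 1.0 (fully open); grasp_force is the grip in N (None keeps the last); returns when the fingers have stopped.
- bot.wait(seconds).
- bot.solve_ik(position, orientation): joint angles nearest the present ones, or None.
- bot.camera(name): name is "scene" or "top" or "wrist"; returns the picture (400x640x3 uint8, red, green, blue); there is no depth.
- bot.calibration(name): a dict with "mtx" (3x3 intrinsics, pixels), "k1" (the pictures are not rectified: a ray, as slopes to the right and down, at radius r is drawn at 1 + k1 r^2 times it, then the intrinsics apply), "extrinsics" (4x4, takes a point from world to camera coordinates); the wrist camera has in their place "hand_eye" (4x4, takes a point from camera to tool coordinates, whose origin is the TCP and whose axes are the tool frame's). Camera axes: x right, y down, z forward; pixel columns grow to the right and rows downward; lengths in m; the calibration is good to about 2 mm. A picture is of the moment at which its call begins: read the wrist's pose just before it. calibration takes no time and is no camera call.
A pose or a line that the arm cannot do raises bot.PlanningError and nothing moves.
- bot.close_job(): hands the job in, once; it reports no verdict.
Trained networks look in the newest picture that a camera, given by its name, has taken for a name from the list of things; names that differ only in an ending like _2 or _b are one class to them, and where a whole thing is asked for, a point or a joint stands for the part that bears it (a point fixed in the world has none). Each returns a list of dicts, best first, with "confidence" (0 to 1); they miss things now and then, are a little off and sometimes report something else, mostly with a low value. They report only what shows in the picture. A call takes as long as a camera call.
- bot.search_frame(camera, thing): "bbox" ([left, top, width, height] in pixels, round what is visible of it).
Readings, each from a call of its own:
- bot.read_clock(): time.
- bot.read_joint_positions(): joint angles.
- bot.read_joint_vel(): joint speeds.
- bot.read_joint_efforts(): joint torques, N m.
- bot.read_position(): TCP position.
- bot.read_tool_rot(): TCP orientation.
- bot.read_ft_force(): force on the tool from outside, world axes, zero at the start.
- bot.read_moment(): the same for the moment, N m.
- bot.read_gripper_width(): opening from 0.0 (shut) to 1.0 (fully open).
Only numpy, scipy, OpenCV 4.12 (cv2) and the standard library are available. Lean on these libraries where they do the work, as an engineer would, in place of code of your own. Each camera call takes 0.05 s, during which the arm holds its last target.

## Working session

There is one attempt and no reset: what is moved stays moved. The work goes in short steps, each a Python script; the robot and the scene stay as the last script left them, time stands still between calls to the robot, and variables do not carry over. Pictures are saved under pics/ and viewed, and the job is handed in when it is done.

```bash
ls; mkdir -p pics
python3 - <<'E'
from cell import bot
import cv2
print(bot.read_clock())
for n in ["scene","top","wrist"]:
    im=bot.camera(n); cv2.imwrite(f"pics/{n}0.png",im[:,:,::-1])
    c=bot.calibration(n); print(n,{k:(v.tolist() if hasattr(v,'tolist') else v) for k,v in c.items()})
    for t in ["tray","pad_blue","pad_orange","amber_bottle","clear_bottle","open_bottle","cap","chute","beaker","tip_box"]:
        print(t,[( [round(x) for x in d["bbox"]],round(d["confidence"],2)) for d in bot.search_frame(n,t)[:3]])
print(bot.read_clock())
E
```

```text
pics
0.0
scene {'mtx': [[437.1604399619263, 0.0, 327.6058831809579], [0.0, 437.1604399619263, 194.96919180768046], [0.0, 0.0, 1.0]], 'k1': -0.09055989564130947, 'extrinsics': [[0.588064576458205, 0.8087810268868176, -0.007300990544899455, -0.31998828622063685], [0.5578085919255104, -0.41208608038281824, -0.7204405854258941, -0.22385758925865348], [-0.5856873130682542, 0.41959303247626795, -0.6934782321084477, 1.276604033778252], [0.0, 0.0, 0.0, 1.0]]}
tray [([289, 193, 151, 94], 0.97), ([185, 242, 26, 22], 0.18)]
pad_blue [([389, 214, 29, 25], 0.75)]
pad_orange []
amber_bottle [([323, 136, 26, 47], 0.88)]
clear_bottle [([385, 113, 24, 44], 0.64)]
open_bottle [([287, 164, 21, 48], 0.97)]
cap [([186, 242, 22, 24], 0.57)]
chute [([178, 233, 51, 100], 0.89)]
beaker [([206, 179, 29, 34], 0.82), ([287, 194, 151, 93], 0.27)]
tip_box [([429, 149, 53, 51], 0.85)]
top {'mtx': [[506.2498146911599, 0.0, 318.4984736857051], [0.0, 506.2498146911599, 198.7211969525024], [0.0, 0.0, 1.0]], 'k1': 0.05484543280342272, 'extrinsics': [[-0.018892946641666054, -0.9995712045853933, -0.022371042239943576, 0.
[... 661 characters left out ...]
ker [([386, 245, 20, 22], 0.96)]
tip_box [([176, 143, 52, 36], 0.55)]
wrist {'mtx': [[325.796104989609, 0.0, 320.8230166630294], [0.0, 325.796104989609, 203.2594070877578], [0.0, 0.0, 1.0]], 'k1': 0.008240476437481516, 'hand_eye': [[0.9999999981863745, -5.918161562353209e-05, 1.117081324619974e-05, 0.0005942408960866175], [-2.9736708595536544e-05, -0.3238850746383759, 0.9460964314181836, -0.14226546553297362], [-5.237345566490816e-05, -0.9460964300345024, -0.3238850758108362, 0.08396435580228476], [0.0, 0.0, 0.0, 1.0]]}
tray []
pad_blue [([225, 369, 24, 24], 0.21)]
pad_orange []
amber_bottle []
clear_bottle [([222, 366, 27, 26], 0.53)]
open_bottle []
cap []
chute []
beaker []
tip_box []
1.65
```

View pics/scene0.png

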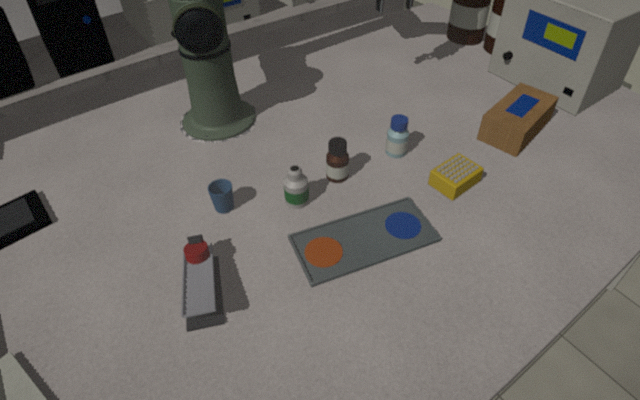

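View pics/top0.png

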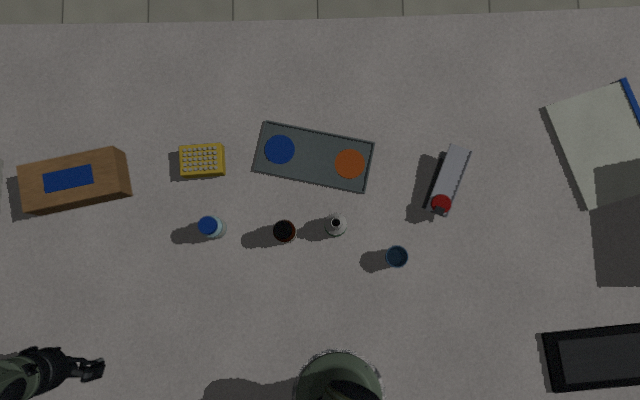

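View pics/wrist0.png

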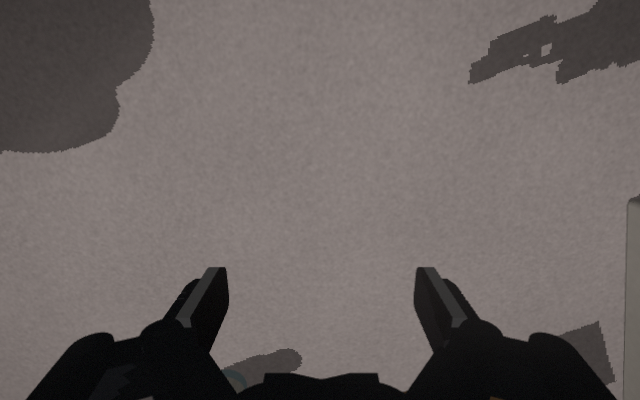

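The scene and top views show everything: tray with the blue pad at top px (279,149) and the orange pad at (350,164); clear, amber and open bottles at (210,226), (284,231) and (336,224); the chute with the red cap at (441,203). The wrist view shows only bench. I'll measure next.

```bash
cat > h.py <<'E'
import numpy as np, cv2
from cell import bot
from scipy.spatial.transform import Rotation as R
def K(n):
    c=bot.calibration(n); return np.array(c["mtx"]),c["k1"]
def T_wc(n,pos=None,q=None):
    """world->camera"""
    c=bot.calibration(n)
    if n!="wrist": return np.array(c["extrinsics"])
    T=np.eye(4); T[:3,:3]=R.from_quat(q,scalar_first=True).as_matrix(); T[:3,3]=pos
    return np.linalg.inv(T@np.array(c["hand_eye"]))
def proj(n,P,T):
    m,k=K(n)
    p,_=cv2.projectPoints(np.atleast_2d(np.array(P,float)),cv2.Rodrigues(T[:3,:3])[0],T[:3,3],m,np.array([k,0,0,0.]))
    return p.reshape(-1,2)
def ray(n,uv,T):
    m,k=K(n)
    x=cv2.undistortPoints(np.array([[uv]],float),m,np.array([k,0,0,0.]))[0,0]
    Ti=np.linalg.inv(T); d=Ti[:3,:3]@np.array([x[0],x[1],1]); return Ti[:3,3],d/np.linalg.norm(d)
def onz(n,uv,T,z):
    o,d=ray(n,uv,T); return o+d*(z-o[2])/d[2]
def tri(rays):
    A=np.zeros((3,3));b=np.zeros(3)
    for o,d in rays:
        M=np.eye(3)-np.outer(d,d);A+=M;b+=M@o
    p=np.linalg.solve(A,b); return p,[float(np.linalg.norm((np.eye(3)-np.outer(d,d))@(p-o))) for o,d in rays]
def shot(name):
    p=bot.read_position();q=bot.read_tool_rot();im=bot.camera("wrist")
    cv2.imwrite(f"pics/{name}.png",im[:,:,::-1]); np.savez(f"pics/{name}.npz",p=p,q=q); return im,T_wc("wrist",p,q)
def down(th):
    """tool down; jaw (tool x) axis at world angle th"""
    x=np.array([np.cos(th),np.sin(th),0]);z=np.array([0,0,-1.]);y=np.cross(z,x)
    return R.from_matrix(np.c_[x,y,z]).as_quat(scalar_first=True)
E
python3 - <<'E'
from h import *
t=cv2.imread('pics/top0.png');s=cv2.imread('pics/scene0.png')
cv2.imwrite('pics/topc.png',cv2.resize(t[110:280,240:480],None,fx=3.3,fy=3.3,interpolation=cv2.INTER_CUBIC))
cv2.imwrite('pics/topc2.png',cv2.resize(t[130:280,165:355],None,fx=4,fy=4,interpolation=cv2.INTER_CUBIC))
cv2.imwrite('pics/scc.png',cv2.resize(s[100:250,270:450],None,fx=4,fy=4,interpolation=cv2.INTER_CUBIC))
cv2.imwrite('pics/scc2.png',cv2.resize(s[170:340,165:265],None,fx=3.5,fy=3.5,interpolation=cv2.INTER_CUBIC))
def cen(im,f,roi):
    h=cv2.cvtColor(im,cv2.COLOR_BGR2HSV).astype(int); x0,y0,x1,y1=roi
    m=np.zeros(im.shape[:2],np.uint8); m[y0:y1,x0:x1]=f(h[y0:y1,x0:x1])
    n,l,st,c=cv2.connectedComponentsWithStats(m); i=1+np.argmax(st[1:,4]); return c[i],st[i]
blue=lambda h:((h[...,0]>105)&(h[...,0]<125)&(h[...,1]>150)&(h[...,2]>60))
oran=lambda h:((h[...,0]<18)&(h[...,0]>3)&(h[...,1]>150)&(h[...,2]>90))
T={n:T_wc(n) for n in("top","scene")}
print("base/cam", onz("top",(320,380),T["top"],0))
for nm,f,rt,rs in [("blue",blue,(250,120,310,180),(380,205,430,245)),("or",oran,(325,140,375,190),(295,230,350,275))]:
    a,sa=cen(t,f,rt);b,sb=cen(s,f,rs)
    print(nm,a,sa,b,sb,onz("top",a,T["top"],.006),onz("scene",b,T["scene"],.006),tri([ray("top",a,T["top"]),ray("scene",b,T["scene"])]))
E
```

```text
base/cam [0.03878902 0.04598421 0.        ]
blue [279.24705882 148.94264706] [265 135  30  29 680] [403.01117318 225.48975791] [386 213  34  25 537] [0.63009786 0.14289174 0.006     ] [0.63348862 0.14055921 0.006     ] (array([0.63109676, 0.14332508, 0.00203775]), [5.921720511756654e-05, 5.9217205117527664e-05])
or [349.23156342 163.10176991] [335 149  30  29 678] [323.27790974 251.72090261] [305 238  37  29 842] [ 0.58734873 -0.04202964  0.006     ] [ 0.58881723 -0.04357983  0.006     ] (array([ 0.58761852, -0.0423824 ,  0.00397176]), [0.0003067930116666947, 0.00030679301166663047])
```

View pics/topc.png

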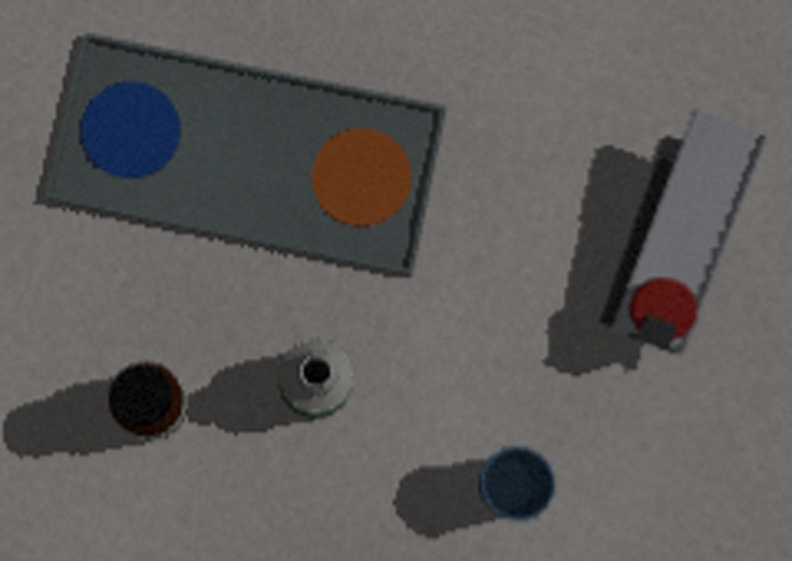

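View pics/scc2.png

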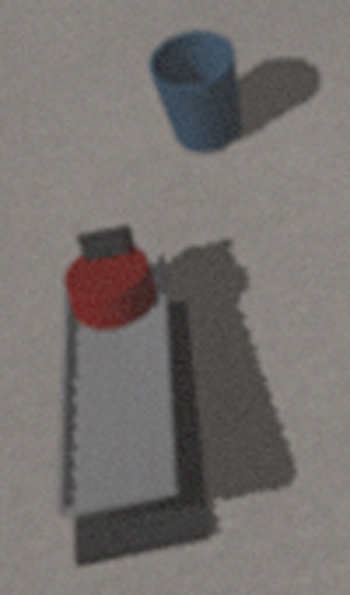

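View pics/scc.png

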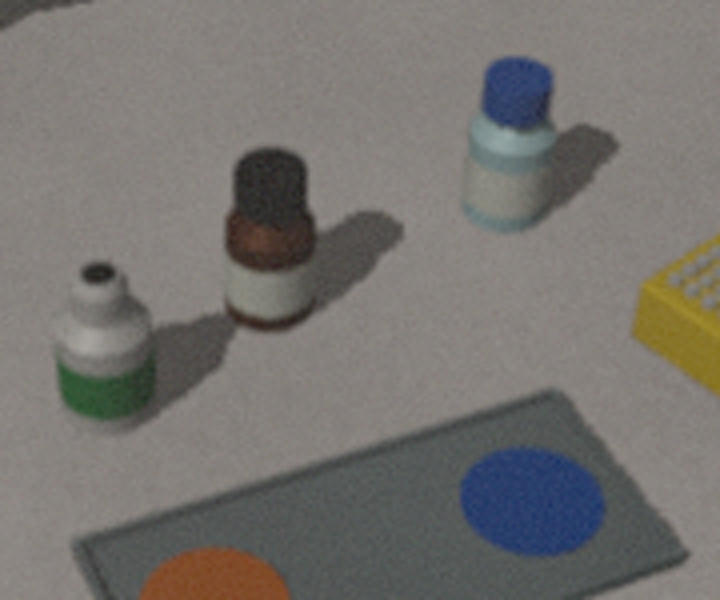

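View pics/topc2.png

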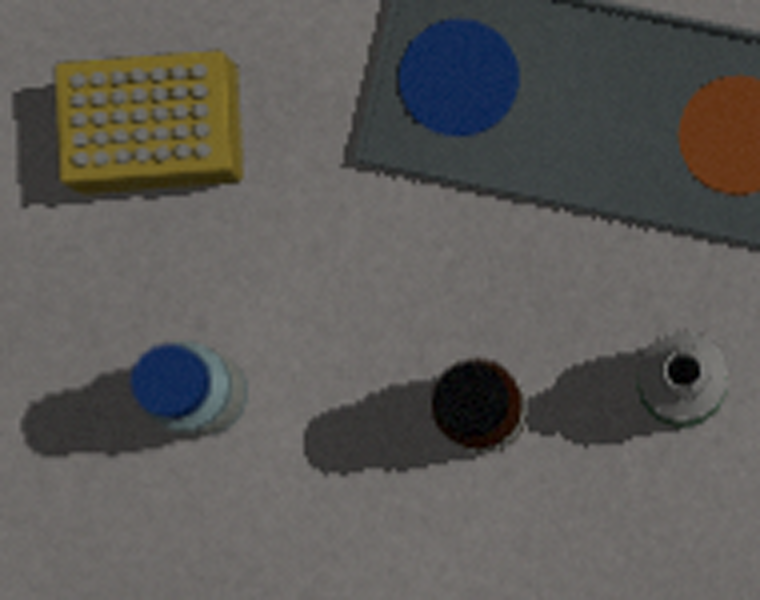

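Run:
```python
from h import *
T={n:T_wc(n) for n in("top","scene")}
P={"amber":((282.6,230.6),(337.4,140.4),.105),"clear":((207.4,224.9),(399.4,117.9),.105),"open":((335.6,222.4),(294.1,167.9),.1),"beaker":((396.3,256),(219.8,186.2),.065)}
for k,(a,b,z) in P.items():
    print(k,tri([ray("top",a,T["top"]),ray("scene",b,T["scene"])]),onz("top",a,T["top"],z),onz("scene",b,T["scene"],z))
# chute: corners in topc/3.3+(240,110)
for n,c,f,o in [("top",[(694,110),(765,135),(680,352),(606,322),(640,340),(688,352)],3.3,(240,110)),("scene",[(75,515),(178,497),(70,290),(165,290)],3.5,(165,170))]:
    for p in c:
        u=((p[0]+.5)/f-.5+o[0],(p[1]+.5)/f-.5+o[1]); print(n,p,onz(n,u,T[n],.066),onz(n,u,T[n],.035))
print("cap top", onz("top",(440.4,203),T["top"],.061),onz("scene",(195.6,247.5),T["scene"],.061))
```

```text
amber (array([0.40554253, 0.12807075, 0.10651473]), [0.0015760941045906893, 0.0015760941045907697]) [0.40481101 0.12686864 0.105     ] [0.40456669 0.13077383 0.105     ]
clear (array([0.42307986, 0.30885853, 0.10664398]), [0.0012188391880845278, 0.00121883918808454]) [0.4224846  0.30824496 0.105     ] [0.42179251 0.31193678 0.105     ]
open (array([ 0.42230454, -0.00128697,  0.09957442]), [0.00020543818391311464, 0.00020543818391303333]) [ 0.42236399 -0.0011008   0.1       ] [ 0.42265039 -0.00172294  0.1       ]
beaker (array([ 0.33990433, -0.14841484,  0.0645256 ]), [7.004709213605446e-05, 7.004709213612839e-05]) [ 0.33992    -0.14828784  0.065     ] [ 0.34038948 -0.14863579  0.065     ]
top (694, 110) [ 0.61997927 -0.29348145  0.066     ] [ 0.62761272 -0.3011059   0.035     ]
top (765, 135) [ 0.5990831  -0.34561804  0.066     ] [ 0.60620013 -0.35453097  0.035     ]
top (680, 352) [ 0.43502317 -0.27328338  0.066     ] [ 0.43808569 -0.28040867  0.035     ]
top (606, 322) [ 0.45876093 -0.21956474  0.066     ] [ 0.4624101  -0.22536244  0.035     ]
top (640, 340) [ 0.44465039 -0.24415532  0.066     ] [ 0.44795083 -0.25056074  0.035     ]
top (688, 352) [ 0.43490353 -0.27919013  0.066     ] [ 0.4379631  -0.28646139  0.035     ]
scene (75, 515) [ 0.60576334 -0.34247508  0.066     ] [ 0.58425285 -0.34121617  0.035     ]
scene (178, 497) [ 0.62601526 -0.29651997  0.066     ] [ 0.60546226 -0.29308836  0.035     ]
scene (70, 290) [ 0.47253698 -0.28815534  0.066     ] [ 0.44472771 -0.28432826  0.035     ]
scene (165, 290) [ 0.5036472  -0.24505965  0.066     ] [ 0.47730878 -0.23919506  0.035     ]
cap top [ 0.46903926 -0.26316577  0.061     ] [ 0.46907639 -0.26477361  0.061     ]
```

```bash
cat >> h.py <<'E'
def down(th):
    """tool y down; jaw (tool x) axis at world angle th"""
    x=np.array([np.cos(th),np.sin(th),0]);y=np.array([0,0,-1.]);z=np.cross(x,y)
    return R.from_matrix(np.c_[x,y,z]).as_quat(scalar_first=True)
def best(pos,th):
    j0=np.array(bot.read_joint_positions());o=[]
    for t in (th,th+np.pi):
        j=bot.solve_ik(pos,down(t))
        if j is not None: o.append((float(np.abs(np.array(j)-j0).max()),t,np.round(j,2).tolist()))
    return sorted(o)
E
python3 - <<'E'
from h import *
print(bot.read_tool_rot(), R.from_quat(bot.read_tool_rot(),scalar_first=True).as_matrix().round(2).tolist())
for p in [(.405,.129,.22),(.423,.3095,.22),(.631,.142,.22),(.588,-.042,.22),(.422,-.001,.22)]:
    print(p,best(p,-.229))
E
```

```text
[-0.5624696   0.56250216  0.42850295 -0.42849094] [[0.27, 0.0, -0.96], [0.96, -0.0, 0.27], [-0.0, -1.0, -0.0]]
(0.405, 0.129, 0.22) [(1.0334854209840274, -0.229, [0.13, 0.1, -0.51, 0.96, 0.0, 1.93]), (2.644068004952203, 2.912592653589793, [0.13, 0.1, -0.51, 0.96, 0.0, -1.21])]
(0.423, 0.3095, 0.22) [(0.8539850075511823, -0.229, [0.49, 0.29, -0.28, 1.01, 0.0, 2.29]), (2.2876076460386106, 2.912592653589793, [0.49, 0.29, -0.28, 1.01, 0.0, -0.85])]
(0.631, 0.142, 0.22) [(1.0604991939350255, -0.229, [0.11, 0.52, 0.07, 1.13, 0.0, 1.91]), (2.6710817779032006, 2.912592653589793, [0.11, 0.52, 0.07, 1.13, 0.0, -1.23])]
(0.588, -0.042, 0.22) [(1.3642960106163695, -0.229, [-0.2, 0.41, -0.1, 1.06, 0.0, 1.6]), (2.9748785945845446, 2.912592653589793, [-0.2, 0.41, -0.1, 1.06, 0.0, -1.54])]
(0.422, -0.001, 0.22) [(1.345483174681469, -0.229, [-0.18, 0.1, -0.52, 0.96, 0.0, 1.62]), (2.956065758649644, 2.912592653589793, [-0.18, 0.1, -0.52, 0.96, 0.0, -1.52])]
```

Run:
```python
from h import *
TH=-.229
bot.move_pose((.4055,.129,.22),down(TH))
im,T=shot("w1")
print(proj("wrist",[(.4055,.129,.105),(.4055,.129,0)],T),bot.read_clock(), bot.read_position())
print([ (d["bbox"],d["confidence"]) for d in bot.search_frame("wrist","amber_bottle")])
```

```text
[[321.54141688 199.48219861]
 [321.13397736 170.78038604]] 3.4417 [0.40548079 0.12974526 0.22007312]
[([297.2, 147.3, 60.0, 77.3], 0.87)]
```

View pics/w1.png

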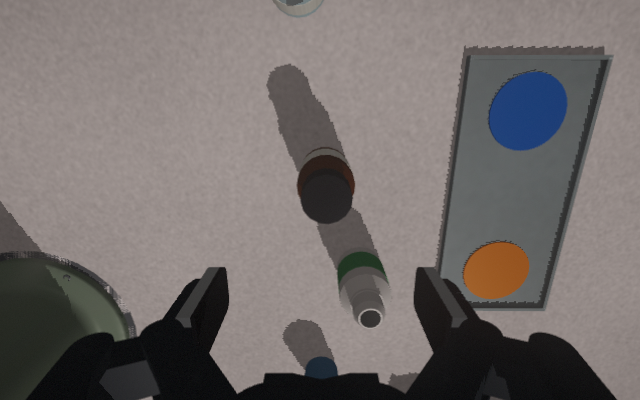

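The wrist view has the amber cap at px (326,196), predicted at (321.5,199.5). It also shows the pads at (528,110) and (496,270), and the open mouth at (370,318). I'll compare these with the first estimates.

Run:
```python
from h import *
d=np.load('pics/w1.npz');T=T_wc("wrist",d['p'],d['q'])
im=cv2.imread('pics/w1.png');h=cv2.cvtColor(im,cv2.COLOR_BGR2HSV).astype(int)
for nm,m in [("blue",(h[...,0]>105)&(h[...,0]<125)&(h[...,1]>150)&(h[...,2]>60)),("or",(h[...,0]<18)&(h[...,0]>3)&(h[...,1]>150)&(h[...,2]>120))]:
    n,l,st,c=cv2.connectedComponentsWithStats(m.astype(np.uint8));i=1+np.argmax(st[1:,4]);print(nm,c[i],onz("wrist",c[i],T,.006))
print(onz("wrist",(326,196),T,.105),onz("wrist",(370,318),T,.1))
Tt=T_wc("top")
print("amber top+wrist",tri([ray("wrist",(326,196),T),ray("top",(282.6,230.6),Tt)]),"open",tri([ray("wrist",(370,318),T),ray("top",(335.6,222.4),Tt)]))
```

```text
blue [527.49070314 110.66702287] [0.63161704 0.14404123 0.006     ]
or [495.90504555 270.15066573] [ 0.58847907 -0.04138921  0.006     ]
[0.40977857 0.13111932 0.105     ] [ 0.42362899 -0.00042533  0.1       ]
amber top+wrist (array([0.40746141, 0.1275654 , 0.0918138 ]), [0.0017116743447008055, 0.0017116743447008595]) open (array([ 0.42304849, -0.00118168,  0.09892648]), [0.0005879249405174861, 0.0005879249405175374])
```

```bash
cat >> h.py <<'E'
TH=-.229
def pick(x,y,z,f=40,zt=.2,th=TH):
    bot.move_pose((x,y,zt),down(th))
    hit=bot.move_linear((x,y,z),speed=.12,until_force=8)
    print("hit",hit,np.round(bot.read_position(),4))
    bot.set_gripper(0.0,f); print("w",bot.read_gripper_width())
    p=bot.read_position(); bot.move_linear((p[0],p[1],zt),speed=.15)
    print("w after lift",bot.read_gripper_width(),"F",np.round(bot.read_ft_force(),1),"t",bot.read_clock())
    return p[2]
def place(x,y,z,zt=.2,th=TH):
    bot.move_pose((x,y,zt),down(th))
    bot.move_linear((x,y,z+.02),speed=.15)
    hit=bot.move_linear((x,y,z-.004),speed=.03,until_force=4)
    print("hit",hit,np.round(bot.read_position(),4))
    bot.set_gripper(1.0); p=bot.read_position()
    bot.move_linear((p[0],p[1],zt),speed=.15)
    print("t",bot.read_clock())
E
python3 - <<'E'
from h import *
z=pick(.407,.129,.038)
bot.wait(.05); shot("w2")
E
```

```text
hit False [0.4075 0.1291 0.0385]
w 0.6435738784042644
w after lift 0.643518635045808 F [ 0.  -1.1 -1.7] t 6.8833
```

View pics/w2.png

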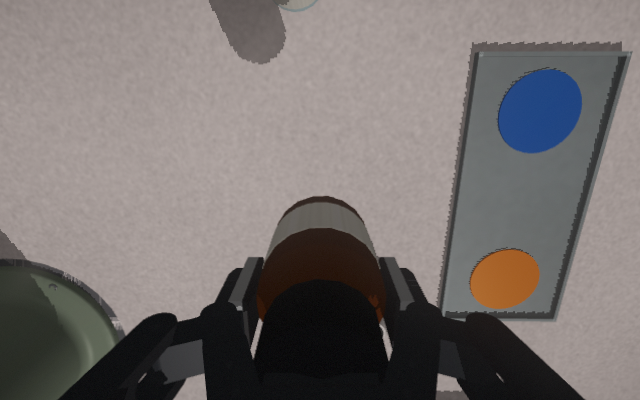

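The amber bottle is held upright, with its body between the jaws at px (320,260) and an opening of about 55 mm. Placing it next.

Run:
```python
from h import *
place(.6315,.143,.0445)
im,T=shot("w3")
z=pick(.423,.3095,.038)
place(.588,-.042,.0445)
im=bot.camera("top");cv2.imwrite("pics/top4.png",cv2.resize(im[90:280,165:475,::-1],None,fx=2.5,fy=2.5,interpolation=cv2.INTER_CUBIC))
im=bot.camera("scene");cv2.imwrite("pics/scene4.png",cv2.resize(im[100:300,260:460,::-1],None,fx=3,fy=3,interpolation=cv2.INTER_CUBIC))
```

```text
hit True [0.6313 0.143  0.045 ]
t 11.175
hit False [0.4236 0.3098 0.0386]
w 0.638274832599303
w after lift 0.6364264495348334 F [-0.2  0.3 -2.6] t 15.3917
hit True [ 0.5877 -0.0425  0.0449]
t 20.125
```

View pics/top4.png

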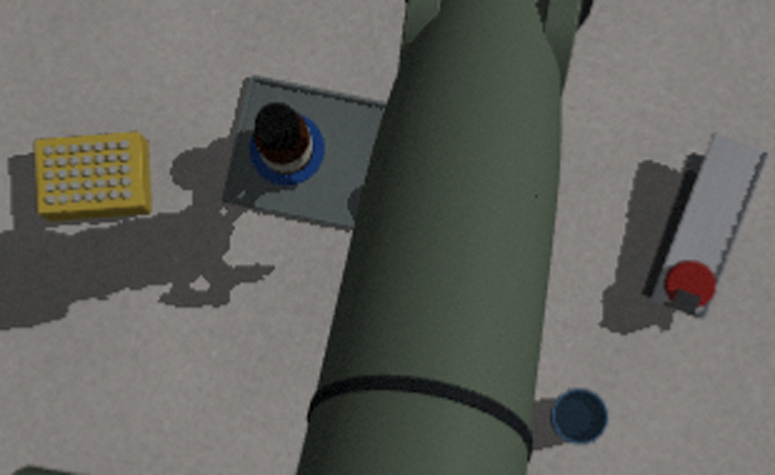

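View pics/scene4.png

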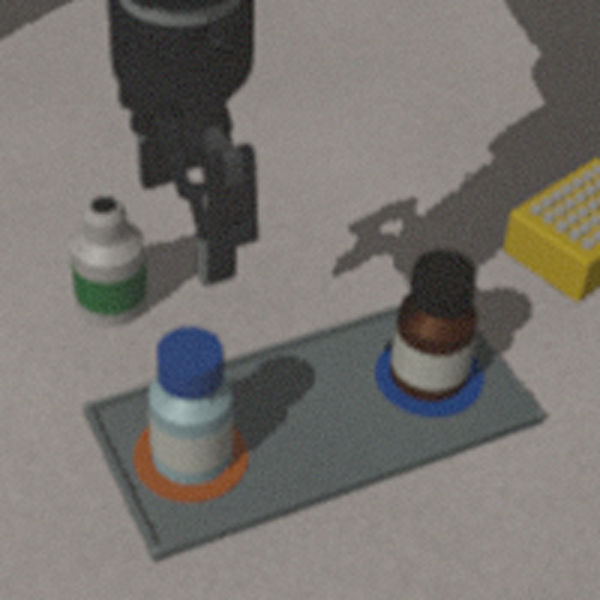

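View pics/w3.png

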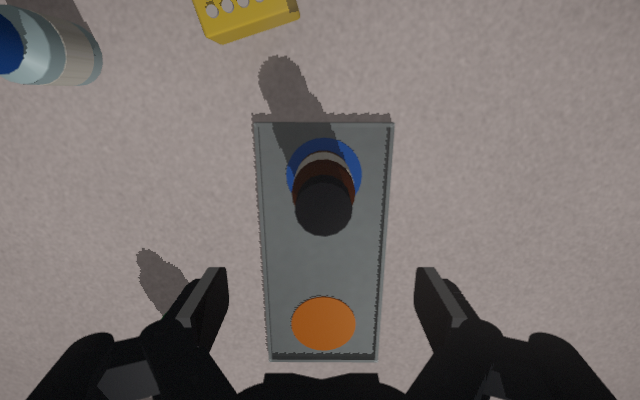

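Run:
```python
from h import *
T=T_wc("scene")
print("amber",onz("scene",(407.8,188.8),T,.111),"clear",onz("scene",(322.8,214.8),T,.111))
d=np.load('pics/w3.npz');Tw=T_wc("wrist",d['p'],d['q'])
print("amber w",onz("wrist",(323.5,206),Tw,.111),tri([ray("scene",(407.8,188.8),T),ray("wrist",(323.5,206),Tw)]))
# base rim: amber bottom
z=pick(.423,-.0012,.034)
place(.6097,.0505,.0384)
bot.move_linear((.48,.05,.26),speed=.2)
shot("w5")
im=bot.camera("scene");cv2.imwrite("pics/scene5.png",im[:,:,::-1])
print(bot.read_clock())
```

```text
amber [0.62778084 0.14313002 0.111     ] clear [ 0.58398133 -0.03940254  0.111     ]
amber w [0.63133699 0.14545302 0.111     ] (array([0.62949181, 0.14415625, 0.11045694]), [0.002063724762861414, 0.002063724762861446])
hit False [ 0.4235 -0.0013  0.0344]
w 0.6387444413666296
w after lift 0.6381439936261117 F [-0.3 -0.5 -1.9] t 24.1167
hit True [0.6097 0.0504 0.0385]
t 28.2917
29.25
```

View pics/w5.png

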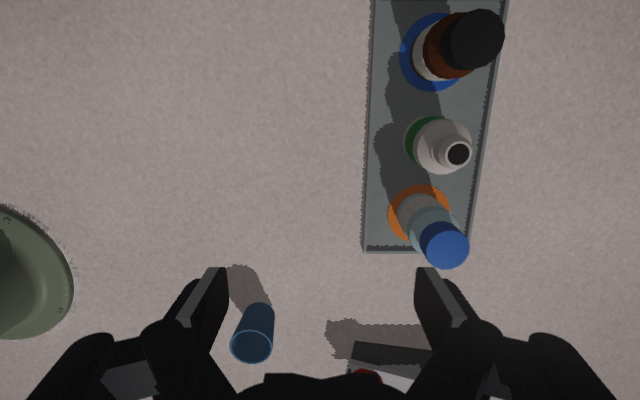

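View pics/scene5.png

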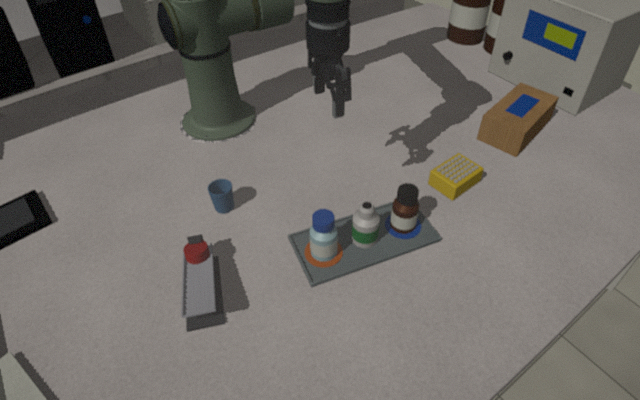

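All three bottles stand upright on the tray: wrist px amber pad (440,50), open mouth (458,153), clear cap (447,249). Next I'll look at the chute from two wrist positions.

Run:
```python
from h import *
for i,p in enumerate([(.53,-.20,.26),(.50,-.30,.24)]):
    bot.move_pose(p,down(TH)); bot.wait(.1); shot(f"c{i}")
    print([(d["bbox"],d["confidence"]) for n in("cap","chute") for d in bot.search_frame("wrist",n)])
im=bot.camera("scene");cv2.imwrite("pics/scene6.png",im[:,:,::-1])
print(bot.read_clock())
```

```text
[([267.2, 215.8, 38.5, 43.1], 0.71), ([257.7, 195.9, 160.3, 86.5], 0.67)]
[([264.1, 126.3, 43.5, 54.7], 0.67), ([252.1, 111.8, 191.2, 97.2], 0.63)]
31.3083
```

View pics/c0.png

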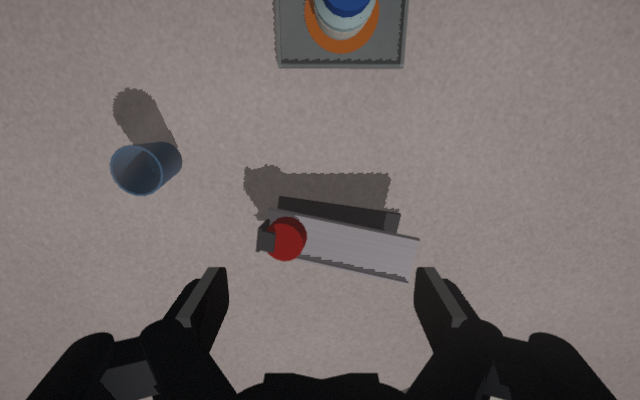

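View pics/c1.png

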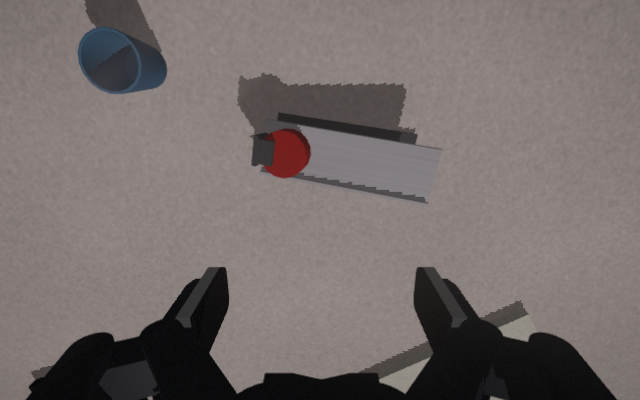

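Run:
```python
import cv2
a=cv2.imread('pics/c0.png')[190:290,240:430];b=cv2.imread('pics/c1.png')[105:210,240:450]
cv2.imwrite('pics/c0z.png',cv2.resize(a,None,fx=4,fy=4,interpolation=cv2.INTER_CUBIC))
cv2.imwrite('pics/c1z.png',cv2.resize(b,None,fx=3.8,fy=3.8,interpolation=cv2.INTER_CUBIC))
```

```text
(no output)
```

View pics/c0z.png

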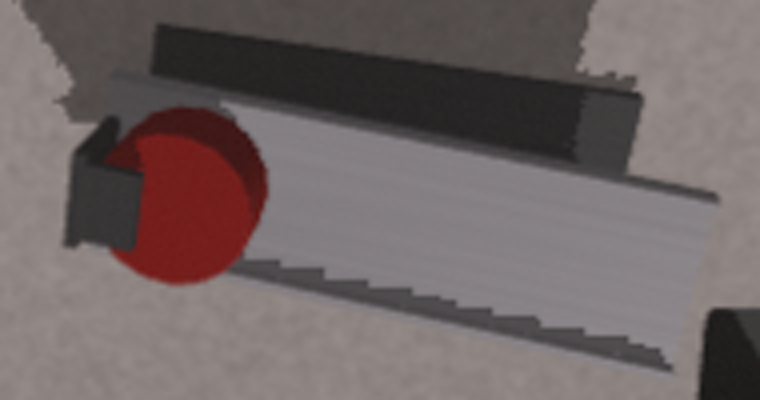

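View pics/c1z.png

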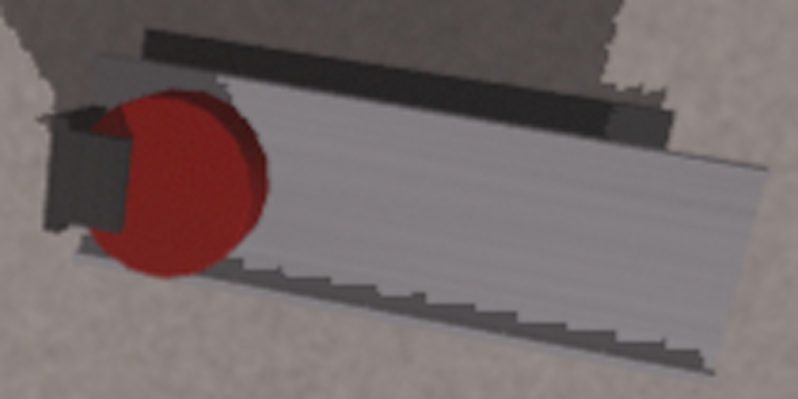

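Run:
```python
from h import *
T=[]
for i in (0,1):
    d=np.load(f'pics/c{i}.npz');T.append(T_wc("wrist",d['p'],d['q']))
def u0(p): return ((p[0]+.5)/4-.5+240,(p[1]+.5)/4-.5+190)
def u1(p): return ((p[0]+.5)/3.8-.5+240,(p[1]+.5)/3.8-.5+105)
pts={"HL":((718,198),(766,168)),"HR":((672,368),(714,373)),"LL":((112,72),(97,54)),"cap":((176,209),(163,185)),"tgL":((143,174),(131,139)),"tgR":((136,248),(124,233))}
for k,(a,b) in pts.items():
    p,e=tri([ray("wrist",u0(a),T[0]),ray("wrist",u1(b),T[1])]); print(k,p.round(4),np.round(e,4))
# fit model
from scipy.optimize import least_squares
s10,c10=np.sin(np.radians(10)),np.cos(np.radians(10))
def ch(X,x,y,phi): # local slope coords (along, left, normal) -> world; floor 50 at origin
    a,l,n=X; px=a*c10-n*s10; pz=.05+a*s10+n*c10
    return [x+px*np.cos(phi)-l*np.sin(phi), y+px*np.sin(phi)+l*np.cos(phi), pz]
def model(v):
    x,y,phi,w,zr,dz=v; out=[]
    M={"HL":(.09,w,zr),"HR":(.09,-w,zr),"LL":(-.09,w,zr)}
    return {k:np.array(ch(X,x,y,phi))+[0,0,dz] for k,X in M.items()}
obs=[]
for k in("HL","HR","LL"): obs+= [(0,k,u0(pts[k][0])),(1,k,u1(pts[k][1]))]
obs.append((1,"LR",u1((78,252))))
def res(v):
    M=model(v); M["LR"]=np.array(ch((-.09,-v[3],v[4]),*v[:3]))+[0,0,v[5]]
    return np.concatenate([proj("wrist",M[k],T[i])[0]-np.array(u) for i,k,u in obs])
import functools
g=lambda v:np.r_[res(v),(v[3]-.030)/.0015,(v[4]-.005)/.0005,v[5]/.002]
r=least_squares(g,[.53,-.29,-.375,.03,.005,0]); print("fit",r.x.round(4),"res",g(r.x).round(2))
x,y,phi=r.x[:3]
for k in("cap","tgL","tgR"):
    p,_=tri([ray("wrist",u0(pts[k][0]),T[0]),ray("wrist",u1(pts[k][1]),T[1])])
    d=p-[x,y,.05]; px=d[0]*np.cos(phi)+d[1]*np.sin(phi); l=-d[0]*np.sin(phi)+d[1]*np.cos(phi)
    print(k,"slope coords a,l,n",np.round([px*c10+d[2]*s10,l,-px*s10+d[2]*c10],4))
```

```text
HL [ 0.6213 -0.2948  0.0663] [0.0003 0.0003]
HR [ 0.601  -0.3464  0.067 ] [0.0001 0.0001]
LL [ 0.4568 -0.23    0.0332] [0.0001 0.0001]
cap [ 0.4702 -0.2644  0.0643] [0.0006 0.0006]
tgL [ 0.4653 -0.2508  0.0671] [0. 0.]
tgR [ 0.4562 -0.2742  0.0635] [0. 0.]
fit [ 0.5297 -0.2884 -0.3766  0.028   0.0048 -0.0034] res [ 0.21  0.01  0.94 -0.07  0.13  0.2  -0.02  0.22 -0.53  0.27 -0.53 -0.37
 -0.31  0.1  -1.32 -0.41 -1.68]
cap slope coords a,l,n [-0.0606  0.0004  0.0252]
tgL slope coords a,l,n [-0.0696  0.0113  0.0297]
tgR slope coords a,l,n [-0.0701 -0.0139  0.0261]
```

Run:
```python
from h import *
Tc=np.linalg.inv(np.array(bot.calibration("wrist")["hand_eye"]))
for x,s in [(-.0425,(.008,.013,.018)),(-.028,(0,.004,.008,.012))]:
    for b in s:
        print(x,b,proj("wrist",[(x,-b,.011),(x,-b,-.011)],Tc).round(0).tolist())
J=bot.read_joint_positions();print(J)
# candidates
s,c=np.sin(np.radians(10)),np.cos(np.radians(10));phi=-.3766
u=np.array([np.cos(phi)*c,np.sin(phi)*c,s]);n=np.array([-np.cos(phi)*s,-np.sin(phi)*s,c]);l=np.cross(n,u)
for sg in(1,-1):
    M=np.c_[sg*l,-n,np.cross(sg*l,-n)]
    q=R.from_matrix(M).as_quat(scalar_first=True)
    for a,h in[(-.061,.08),(-.061,.005),(-.03,.005)]:
        P=np.array([.5297,-.2884,.05])+u*a+n*h
        j=bot.solve_ik(P,q);print(sg,P.round(4),None if j is None else np.round(j,2))
```

```text
-0.0425 0.008 [[230.0, 259.0], [234.0, 299.0]]
-0.0425 0.013 [[227.0, 264.0], [232.0, 306.0]]
-0.0425 0.018 [[224.0, 270.0], [229.0, 312.0]]
-0.028 0 [[265.0, 251.0], [267.0, 290.0]]
-0.028 0.004 [[263.0, 254.0], [266.0, 294.0]]
-0.028 0.008 [[262.0, 258.0], [264.0, 299.0]]
-0.028 0.012 [[260.0, 263.0], [263.0, 304.0]]
[-6.65177407e-01  3.81808824e-01 -8.75155752e-02  1.10098691e+00
  1.00894459e-04  1.13288393e+00]
1 [ 0.4609 -0.2612  0.1182] [-0.69  0.29 -0.59  0.52  0.05 -0.3 ]
1 [ 0.473  -0.266   0.0443] [-0.68  0.42 -0.64  0.35  0.05 -0.3 ]
1 [ 0.5014 -0.2772  0.0497] [-0.66  0.45 -0.56  0.39  0.05 -0.28]
-1 [ 0.4609 -0.2612  0.1182] [-0.69  0.29 -0.59  0.52  0.05  2.84]
-1 [ 0.473  -0.266   0.0443] [-0.68  0.42 -0.64  0.35  0.05  2.85]
-1 [ 0.5014 -0.2772  0.0497] [-0.66  0.45 -0.56  0.39  0.05  2.86]
```

```bash
cat >> h.py <<'E'
s10,c10=np.sin(np.radians(10)),np.cos(np.radians(10));PHI=-.3766
U=np.array([np.cos(PHI)*c10,np.sin(PHI)*c10,s10]);N=np.array([-np.cos(PHI)*s10,-np.sin(PHI)*s10,c10]);L=np.cross(N,U)
QC=R.from_matrix(np.c_[L,-N,np.cross(L,-N)]).as_quat(scalar_first=True)
def CP(a,h): return np.array([.5297,-.2884,.05])+U*a+N*h
E
python3 - <<'E'
from h import *
bot.move_pose(CP(-.061,.10),QC)
print("hit",bot.move_linear(CP(-.061,.004),speed=.08,until_force=5),bot.read_position()-CP(-.061,.004))
shot("g0")
bot.set_gripper(0.0,25); print("w",bot.read_gripper_width()*85,bot.read_ft_force())
shot("g1"); print(bot.read_clock())
E
```

```text
hit False [ 0.00029113 -0.00023734  0.0004937 ]
w 47.277223400782056 [-2.44201543  1.14751448  5.28883962]
34.4917
```

View pics/g0.png

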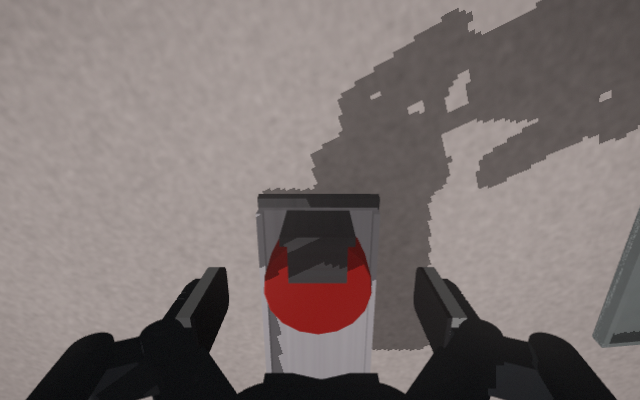

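View pics/g1.png

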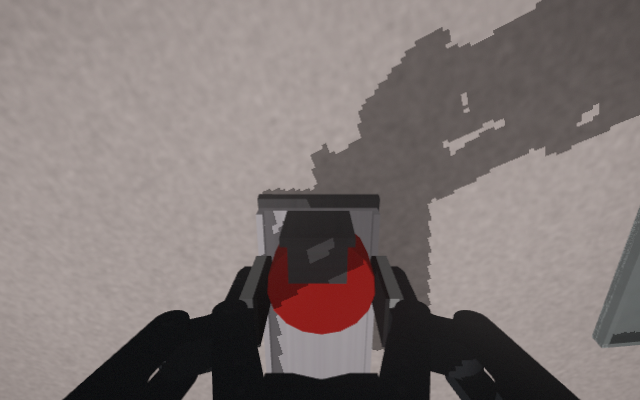

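The cap is gripped on its left and right sides at px (320,285), the tongue still over it and the opening at 47.3 mm. Now I'll slide it up the chute.

Run:
```python
from h import *
bot.move_linear(CP(-.031,.0048),speed=.04)
print(bot.read_position()-CP(-.031,.0048),bot.read_ft_force()); bot.wait(.15)
print("w",bot.read_gripper_width()*85); shot("g2"); print(bot.read_clock())
```

```text
[ 1.80503739e-04 -1.74865362e-04 -6.41346275e-06] [-0.01804708 -1.18496466 -0.99976131]
w 47.11613804971701
35.5917
```

View pics/g2.png

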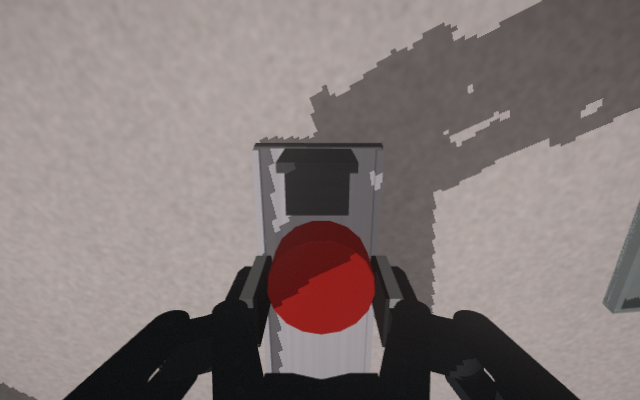

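Clear: the tongue tip is at row 214 and the cap's lower edge at row 221. I'll lift, and fit the cap centre in the tool frame.

Run:
```python
from h import *
Tc=np.linalg.inv(np.array(bot.calibration("wrist")["hand_eye"]))
t=np.linspace(0,2*np.pi,60)
for yt in(-.0195,):
  for zc in(-.004,-.002,0,.002,.004):
    p=proj("wrist",np.c_[.024*np.cos(t),yt+0*t,zc+.024*np.sin(t)],Tc);pb=proj("wrist",np.c_[.024*np.cos(t),yt+.024+0*t,zc+.024*np.sin(t)],Tc)
    print(yt,zc,p.min(0).round(),p.max(0).round(),"bottom rim top row",pb.min(0)[1].round())
# open bottle location from w5, scene5
d=np.load('pics/w5.npz');T=T_wc("wrist",d['p'],d['q'])
a=cv2.imread('pics/w5.png')[120:190,390:490];cv2.imwrite('pics/w5z.png',cv2.resize(a,None,fx=6,fy=6,interpolation=cv2.INTER_CUBIC))
s=cv2.imread('pics/scene5.png')[190:260,330:400];cv2.imwrite('pics/s5z.png',cv2.resize(s,None,fx=7,fy=7,interpolation=cv2.INTER_CUBIC))
bot.move_linear(CP(-.031,.06),speed=.1)
bot.move_linear(CP(-.031,.15),speed=.2)
print(bot.read_gripper_width()*85,bot.read_clock())
```

```text
-0.0195 -0.004 [266. 253.] [374. 345.] bottom rim top row 230.0
-0.0195 -0.002 [265. 248.] [374. 341.] bottom rim top row 226.0
-0.0195 0 [265. 244.] [374. 338.] bottom rim top row 222.0
-0.0195 0.002 [265. 240.] [374. 334.] bottom rim top row 218.0
-0.0195 0.004 [265. 235.] [375. 331.] bottom rim top row 215.0
47.39536760408396 36.8917
```

View pics/w5z.png

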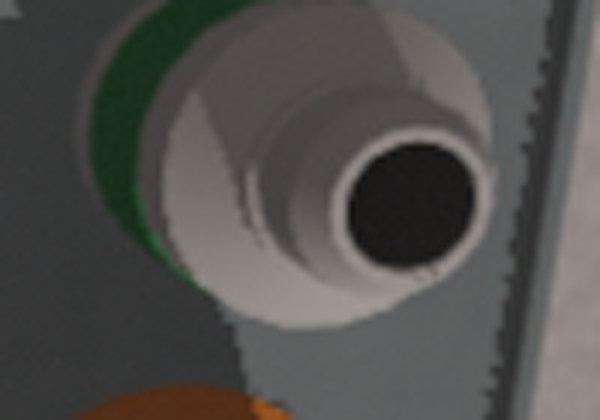

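View pics/s5z.png

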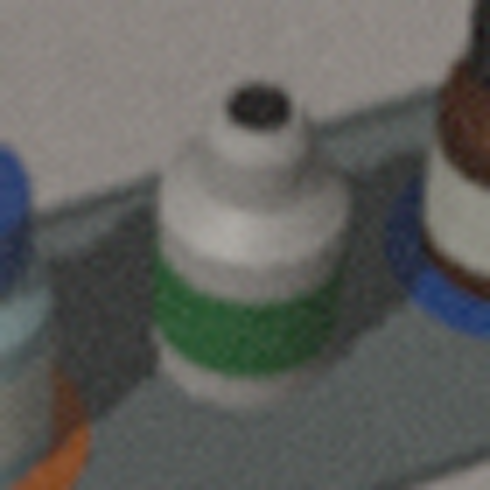

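Run:
```python
from h import *
d=np.load('pics/w5.npz');T=T_wc("wrist",d['p'],d['q']);Ts=T_wc("scene")
a=(458.2,153.75);b=(366.6,204.6)
print(onz("wrist",a,T,.104),onz("scene",b,Ts,.104),tri([ray("wrist",a,T),ray("scene",b,Ts)]))
# move cap above bottle
x,y=.6087,.0505
q=down(TH);zt=R.from_quat(q,scalar_first=True).as_matrix()[:,2]
p=np.array([x,y,.20])-zt*.002
bot.move_pose(p,q); bot.wait(.1)
shot("g3")
im=bot.camera("scene");cv2.imwrite("pics/scene7.png",cv2.resize(im[120:280,290:450,::-1],None,fx=3.7,fy=3.7,interpolation=cv2.INTER_CUBIC))
print(bot.read_gripper_width()*85,bot.read_clock())
```

```text
[0.61049701 0.05047069 0.104     ] [0.60757602 0.0508327  0.104     ] (array([0.60932856, 0.05032113, 0.10569014]), [0.0008169943537476029, 0.0008169943537477286])
46.93313205792452 38.875
```

View pics/g3.png

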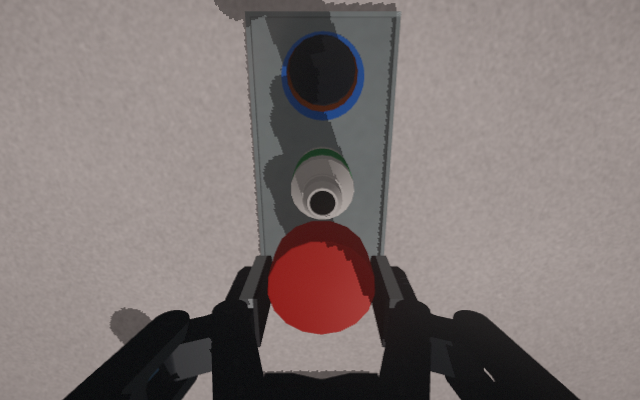

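View pics/scene7.png

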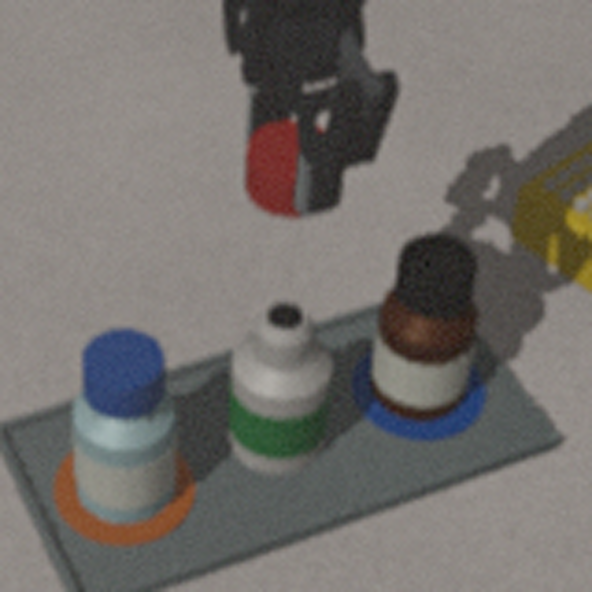

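Run:
```python
from h import *
d=np.load('pics/g3.npz');T=T_wc("wrist",d['p'],d['q'])
m=onz("wrist",(322,203),T,.104);print(m)
q=down(TH);zt=R.from_quat(q,scalar_first=True).as_matrix()[:,2]
xy=np.array([.6095,.0503]); p=np.array([*xy,0])-zt*.0018
bot.move_linear((p[0],p[1],.125),speed=.12)
shot("g4")
hit=bot.move_linear((p[0],p[1],.0865),speed=.025,until_force=3)
print(hit,bot.read_position(),bot.read_ft_force(),bot.read_clock()); shot("g5")
im=bot.camera("scene");cv2.imwrite("pics/scene8.png",cv2.resize(im[120:280,290:450,::-1],None,fx=3.7,fy=3.7,interpolation=cv2.INTER_CUBIC))
```

```text
[0.60913244 0.0505535  0.104     ]
True [0.60899456 0.04857041 0.08855587] [-0.96418464 -0.532559    4.97317331] 41.025
```

View pics/g5.png

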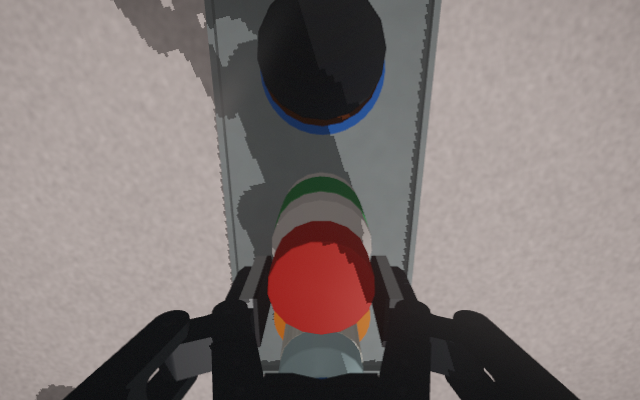

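View pics/scene8.png

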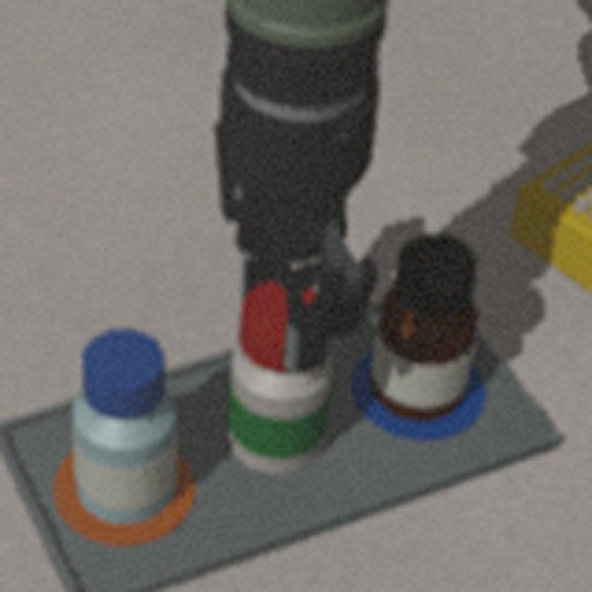

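Contact came at z = 0.0886, where full seating was predicted at 0.0888. Releasing and checking.

Run:
```python
from h import *
bot.set_gripper(1.0); p=bot.read_position()
bot.move_linear((p[0],p[1],.24),speed=.12)
bot.move_linear((p[0]-.12,p[1],.28),speed=.25); bot.wait(.2)
im,T=shot("f1")
im=bot.camera("scene");cv2.imwrite("pics/scene9.png",cv2.resize(im[120:280,290:450,::-1],None,fx=3.7,fy=3.7,interpolation=cv2.INTER_CUBIC))
cv2.imwrite("pics/scene9f.png",im[:,:,::-1])
print(bot.read_clock(),bot.read_ft_force())
```

```text
43.9667 [ 0.30123266 -0.35771551  0.39627026]
```

View pics/f1.png

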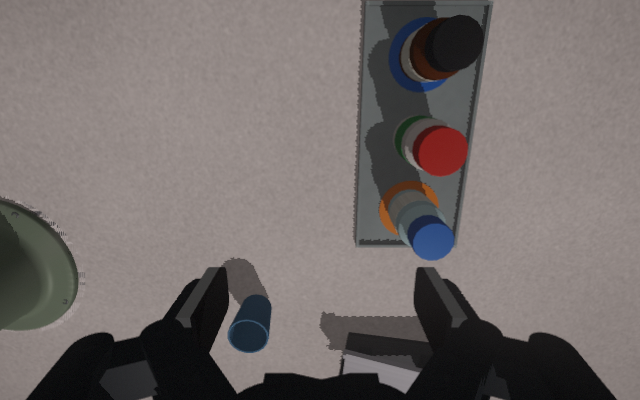

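View pics/scene9.png

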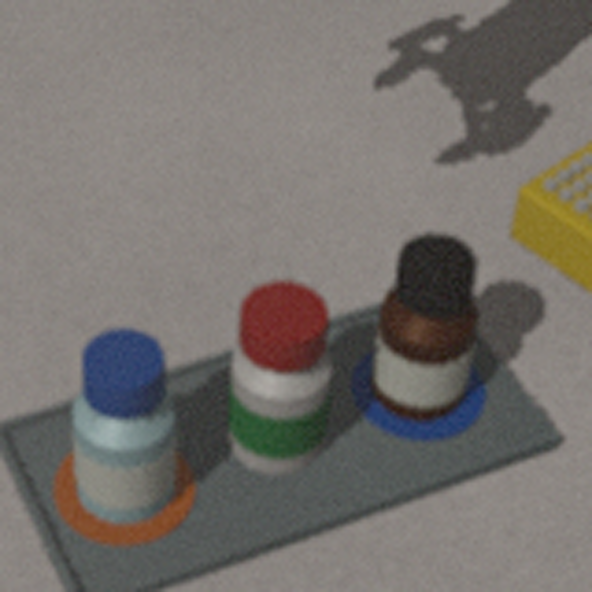

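The cap sits level on the neck: wrist px (441,150), in line with the amber cap (456,42) and the clear cap (433,240). One last numeric check follows, then hand-in.

Run:
```python
from h import *
d=np.load('pics/f1.npz');T=T_wc("wrist",d['p'],d['q']);Ts=T_wc("scene")
C={"cap":((441,150),(284,308),(.6097,.0505)),"amber":((457,42),(436,259),(.6315,.143)),"clear":((433,240),(124,357),(.588,-.042))}
for k,(a,b,g) in C.items():
    b=((b[0]+.5)/3.7-.5+290,(b[1]+.5)/3.7-.5+120)
    p,e=tri([ray("wrist",a,T),ray("scene",b,Ts)]);print(k,p.round(4),"off",np.linalg.norm(p[:2]-g).round(4),np.round(e,4))
```

```text
cap [0.6069 0.0519 0.1076] off 0.0031 [0.001 0.001]
amber [0.6294 0.1422 0.1106] off 0.0023 [0.0011 0.0011]
clear [ 0.5874 -0.04    0.1103] off 0.0021 [0.0009 0.0009]
```

```bash
python3 -c "
from cell import bot
print(bot.close_job(),bot.read_clock())"
```

```text
the job is handed in; nothing more can be done
the job is handed in; nothing more can be done
```

The job was finished and handed in at about 44 s of the 104 s allowed; no verdict was reported. The amber bottle stands on the blue pad, the clear bottle on the orange pad and the open bottle midway between them. I pulled the cap about 30 mm up the chute by its sides, clear of the tongue, then lifted it and set it on the open bottle's neck.

**Last two-view check:**

| Item | Sideways offset from its target | Top height measured | Top height expected |
|---|---|---|---|
| Amber bottle | 2.3 mm | 110.6 mm | 111 mm |
| Clear bottle | 2.1 mm | 110.3 mm | 111 mm |
| Cap | 3.1 mm (from the tray's centre) | 107.6 mm | 108 mm when fully seated |

- **Seating:** the cap met the neck with the tool at 88.6 mm, against 88.8 mm predicted, and it looks level in the pictures. I did not measure its tilt.
- **Release:** the gripper is open and well clear of everything.
- **Bystanders:** the beaker and tip box look untouched in the pictures, but I did not re-measure their positions.
- **Disagreements:** the camera views differed from each other by 2–5 mm now and then, which is within the tolerances. The chute corners measured about 3 mm lower than the text, but the cap's height above the chute floor agreed with it.

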